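Start the orange flange nut on the coffee grinder's stud

TASK

On the repair bench the orange nut is only perched on the end of the thread of the red grinder's stud. Without lifting it off the stud, back it off anticlockwise (seen from above) until the thread drops in, lower it onto the disc, then turn it clockwise, back about as far as it will go, so that the thread catches, and let go of it. Leave the black nut on the grey grinder, which is already on, as it is.

Things in the scene. Friction and masses are not known exactly. Their poses are not given: they have to be found in the camera images.
- orange_nut: Orange plastic hex flange nut, 80 g: flange 76 mm wide, 0-8 mm up; hexagon 60 mm over flats, 8-36 mm up. Origin: centre of underside, z up. Its x axis (white dashes on top) runs square through two flats and its two thread lugs. Starts perched, underside 14 mm above the disc, x axis 4-20 deg anticlockwise of the grinder's (either way round counts as same). Sideways play 4 mm, turns freely.
- red_grinder: Red housing, 124 mm wide, fixed; disc face 60 mm up; fixed upright 15 mm stud, tip 100 mm up. Origin: centre of underside, on the stud's axis, z up; white line on the tip: x axis. Nut's x axis 60-105 deg anticlockwise of this one (best 80): free to go down 14 mm, by its weight if let go, or lowered in the grip. Clockwise it stops, perched or down, where the axes line up; down and within 40 deg it is caught.
- black_nut: Black plastic flange nut, same shape, size and axes as the orange one (origin: centre of underside, white dashes on top along x). Already down on the grey grinder's disc and caught; leave it alone.
- grey_grinder: Grey-painted grinder housing, fixed, same shape, size and axes as the red one (origin: centre of underside, disc face 60 mm up). Holds the black nut.
Things that resemble listed ones, but are neither listed nor needed, are in the scene too. Of the things that look like the orange_nut, the smaller one is meant.

How it is judged:
On the way:
1. the orange nut has been backed off and has dropped onto the disc (z of orange_nut in the frame of red_grinder below 0.066 m and angle between the x axis of orange_nut and the x axis of red_grinder, either way round above 0.75 rad and horizontal distance between orange_nut and red_grinder below 0.012 m), for 0.1 s.
At the end, for the whole second after the job is handed in: The orange nut is released at rest, flat on the red grinder's disc (within 4 mm, 10 degrees of level, centred within 10 mm), its x axis within 40 degrees of the grinder's (caught); the black nut is still down, centred and caught on the grey grinder within the same limits (z of orange_nut in the frame of red_grinder below 0.064 m and angle between the x axis of orange_nut and the x axis of red_grinder, either way round below 0.7 rad and horizontal distance between orange_nut and red_grinder below 0.01 m and angle between orange_nut's own z axis and vertical below 0.17 rad and linear speed of orange_nut below 0.02 m/s and z of black_nut in the frame of grey_grinder below 0.064 m and angle between the x axis of black_nut and the x axis of grey_grinder, either way round below 0.7 rad and horizontal distance between black_nut and grey_grinder below 0.01 m); the robot touches nothing.
It fails at once if the orange nut is lifted off the stud (raised more than 15 mm above where it was perched) (z of orange_nut in the frame of red_grinder above 0.089 m).
It fails at once if the black nut is moved by more than 10 mm (distance of black_nut from where it was at the start of the episode above 0.01 m).
It also fails if it takes over 35 s, if anything falls off the work surface, if the arm or the gripper's body presses on something with over 40 N, if the wrist force passes 120 N, or if a joint passes its speed limit or range.

ROBOT

A 6-joint arm with a two-finger parallel gripper is mounted at the origin on the work surface. World frame = base frame: x ahead of the robot, y to its left, z up, the work surface at z = 0. Lengths are in m, angles in rad, forces in N, time in s.
With the tool pointing down it reaches from about 0.325 to 0.775 m from the base axis. Payload 5.5 kg.
Tool frame: the origin (TCP) lies between the finger pads; the fingertips stand 8 mm ahead of it and the grasp point (between the pads) lies 11 mm behind it (tcp_to_tips is the distance from the TCP to the fingertips, in m); z points along the fingers, y is the line along which they close (so a half turn about z gives the same grasp; the last joint's range is limited). The gripper opens to 88 mm and grips with 3 to 60 N. Pads are 20 mm wide; open, the fingers measure 115 mm over their backs; the gripper's body (75 mm by 178 mm) begins 61 mm behind the grasp point.
Start: joints at [1.135, 0.091, 1.231, -0, 1.82, -0.057], TCP at [0.222, 0.557, 0.231] pointing down, gripper open.
Joint ranges: [-2.87, 2.87], [-0.86, 2.18], [0.17, 2.46], [-1.51, 4.65], [0.06, 2.69], [-2.65, 2.65]. Speed limits (rad/s): [2.57, 2.57, 3.01, 3.14, 3.14, 3.14].

INTERFACE

Orientations are given as a unit quaternion [w, x, y, z].
In Python, from bench import * gives the robot as it stands. Calls block until the motion is done:
- move_to(position, orientation): joint-space move of the TCP to a pose.
- move_l(position, speed=0.15, orientation=None): straight line of the TCP; orientation=None keeps the orientation; speed is the mean speed in m/s.
- movej(angles): joint-space move.
- gripper_open() and close(): open the fingers fully, or close them until they stop; the grip force is fixed at half the most.
- hold(seconds).
- inverse_kinematics(position, orientation): joint angles nearest the present ones, or None.
- state(): the state.
- get_image(name): name is "side" or "top" or "wrist"; returns a dict with "frame" (384x512x3 uint8, blue, green, red), "depth" (384x512 float32, m along the optical axis (not along the pixel's ray), 0 where there is no reading), "camera_matrix" (3x3 intrinsics, pixels), "view" (4x4, takes a point from world to camera coordinates). Camera axes: x right, y up, looking along -z (the intrinsics and any distortion apply to the point x, -y, -z); pixel columns grow to the right and rows downward; lengths in m; the calibration is good to about 2 mm. A picture is of the moment at which its call begins.
A pose or a line that the arm cannot do raises IKError and nothing moves.
- job_done(): hands the job in; it is judged then, once.
The state is a dict: "time": time; "joint_pos": joint angles; "dq": joint speeds; "joint_torque": joint torques, N m; "ee_pos": TCP position; "ee_rot": TCP orientation; "ft_force": force on the tool from outside, world axes, zero at the start; "moment": the same for the moment, N m; "finger_gap": finger opening in m; "finger_force": force on a finger pad.
Only numpy, scipy, OpenCV 4.12 (cv2) and the standard library are available. Lean on these libraries where they do the work, as an engineer would, in place of code of your own. Each camera call takes 0.05 s, during which the arm holds its last target. There are 200 camera calls.

## Working session

There is one attempt and no reset: what is moved stays moved. The work goes in short steps, each a Python script; the robot and the scene stay as the last script left them, time stands still between calls to the robot, and variables do not carry over. Pictures are saved under pics/ and viewed, at most 10 in all, crops included, and the job is handed in when it is done.

```bash
mkdir -p pics; ls; python3 - <<'E'
from bench import *
import cv2,numpy as np
t=get_image("top"); s=get_image("side")
np.savez("/tmp/a.npz",tf=t["frame"],td=t["depth"],tk=t["camera_matrix"],tv=t["view"],sf=s["frame"],sd=s["depth"],sk=s["camera_matrix"],sv=s["view"])
cv2.imwrite("pics/t.png",cv2.resize(t["frame"],(800,600),interpolation=cv2.INTER_CUBIC)); cv2.imwrite("pics/s.png",s["frame"])
print(t["camera_matrix"],t["view"],s["view"],state(), t.keys())
E
```

```text
pics
[[430.11484918   0.         248.49506747]
 [  0.         430.11484918 193.36549378]
 [  0.           0.           1.        ]] [[-0.09200368 -0.99574491 -0.00523464  0.03508648]
 [ 0.97583901 -0.09120818  0.19854295 -0.50257248]
 [-0.19817557  0.01315851  0.98007821 -0.85533483]
 [ 0.          0.          0.          1.        ]] [[-0.93223136 -0.36146869 -0.01688442  0.4667417 ]
 [ 0.26754106 -0.71990617  0.64043492 -0.17989133]
 [-0.24365237  0.59251624  0.76782682 -0.81008009]
 [ 0.          0.          0.          1.        ]] {'time': 0.1, 'joint_pos': array([ 1.13530147e+00,  9.17916751e-02,  1.23171808e+00, -6.27623048e-06,
        1.81977193e+00, -5.67032684e-02]), 'dq': array([ 0.00150636, -0.00125459, -0.00356285, -0.00050632, -0.00196425,
        0.00095542]), 'joint_torque': array([ 1.73567223e-03, -4.47851551e+01, -4.07572711e+01,  7.00987852e-02,
        2.82871281e-02, -1.43631428e-04]), 'ee_pos': array([0.22178723, 0.55725675, 0.22964182]), 'ee_rot': array([-2.02792632e-04,  1.88266216e-01,  9.82117670e-01, -8.19811771e-04]), 'ft_force': array([ 0.4305481 ,  0.43816184, -0.16288871]), 'moment': array([ 0.00078692, -0.01193902, -0.02595301]), 'finger_force': 0.0, 'finger_gap': 0.08799873727836209} dict_keys(['frame', 'depth', 'camera_matrix', 'view'])
```

View pics/t.png

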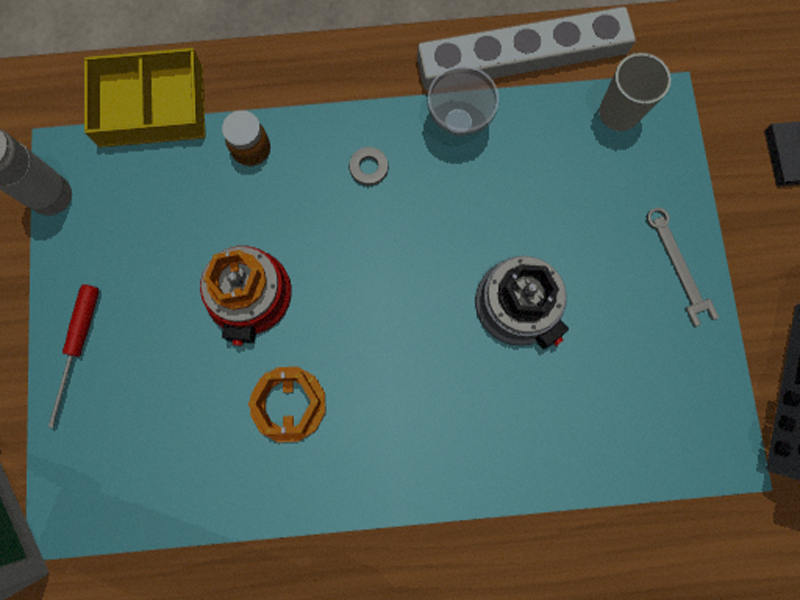

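View pics/s.png

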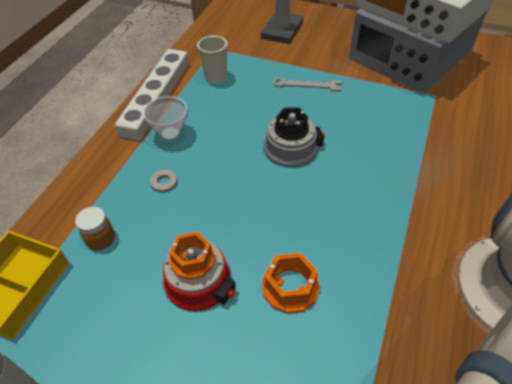

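The top view shows the red grinder with the small orange nut at about (236,278) of 800x600. The larger orange decoy is at (288,404), and the black nut on the grey grinder is at (528,290). The side view agrees, with the nut at (192,255). Next I'll locate the nut with depth and look at it with the wrist camera.

```bash
cat > h.py <<'E'
import numpy as np,cv2
from scipy.spatial.transform import Rotation as R
def cloud(im):
    K=im["camera_matrix"];d=im["depth"];v,u=np.indices(d.shape)
    p=np.stack([(u-K[0,2])/K[0,0]*d,-(v-K[1,2])/K[1,1]*d,-d],-1)
    V=im["view"];return (p-V[:3,3])@V[:3,:3]
def ray(im,uv,z):
    K=im["camera_matrix"];V=im["view"];uv=np.atleast_2d(uv).astype(float)
    d=np.c_[(uv[:,0]-K[0,2])/K[0,0],-(uv[:,1]-K[1,2])/K[1,1],-np.ones(len(uv))]@V[:3,:3]
    o=-V[:3,:3].T@V[:3,3];return o+d*((z-o[2])/d[:,2])[:,None]
def masks(f):
    h=cv2.cvtColor(f,cv2.COLOR_BGR2HSV)
    return cv2.inRange(h,(8,140,70),(22,255,255))
def quat(a):  # tool down, finger-closing axis y at world angle a
    y=np.array([np.cos(a),np.sin(a),0]);z=np.array([0,0,-1.]);x=np.cross(y,z)
    q=R.from_matrix(np.c_[x,y,z]).as_quat();return q[[3,0,1,2]]
E
python3 - <<'E'
from h import *
from bench import *
a=np.load("/tmp/a.npz")
for c in "ts":
    im=dict(frame=a[c+"f"],depth=a[c+"d"],camera_matrix=a[c+"k"],view=a[c+"v"]);P=cloud(im)
    m=masks(im["frame"]);n,l,st,ce=cv2.connectedComponentsWithStats(m)
    for i in range(1,n):
        if st[i,4]>150:
            q=P[(l==i)&(im["depth"]>0)];t=q[q[:,2]>.1]
            print(c,st[i],q.mean(0),np.percentile(q[:,2],[2,50,98]),len(t), (t.min(0)+t.max(0))/2 if len(t) else '',np.ptp(t,0) if len(t) else '')
E
```

```text
t [  399     0   113   276 13747] [ 0.70033742 -0.55788079  0.00071288] [-0.00272588  0.00069798  0.00418075] 0  
t [    0     4   394    92 10001] [8.96519122e-01 1.65837588e-01 5.65317869e-04] [-0.00297942  0.00053054  0.00410057] 0  
t [317  38  80  18 459] [ 8.41412128e-01 -3.20135455e-01  6.55156782e-04] [-0.00257539  0.00076398  0.00377572] 0  
t [   0  122   19  208 3267] [0.50758799 0.51985748 0.00062971] [-0.00277533  0.00061384  0.0041465 ] 0  
t [130 160  40  38 584] [0.54039053 0.18167564 0.09703289] [0.07919227 0.10796844 0.11315125] 302 [0.5467049  0.18607481 0.10832378] [0.0620347  0.06737049 0.01335695]
t [ 159  235   49   48 1097] [0.38087418 0.13366694 0.02970844] [0.00747791 0.02045992 0.05147069] 0  
t [   27   315   485    69 22783] [ 0.15758045 -0.09693656  0.00089017] [-0.00254159  0.00089955  0.00425329] 0  
s [ 171    0  238   96 8860] [ 0.68361983 -0.63710176 -0.00221101] [-0.00177546  0.00199891  0.00514897] 0  
s [  375    33   137   351 26153] [ 0.12796391 -0.16885406  0.00161917] [-0.0011004   0.00165788  0.00448347] 19 [0.16477868 0.20490775 0.33704313] [0.13550206 0.45140419 0.40670171]
s [   9   80  135  169 6096] [0.89519236 0.06411838 0.00137307] [-0.00135211  0.00138968  0.00413343] 0  
s [ 81 220  30  23 212] [0.7505725  0.18544015 0.04415163] [0.03500278 0.04433079 0.05115325] 0  
s [ 170  232   45   47 1404] [0.54360384 0.19258245 0.09603165] [0.07790794 0.09537669 0.11288897] 599 [0.54712968 0.18776655 0.10750093] [0.06186362 0.06749552 0.01489081]
s [ 262  253   57   60 2100] [0.38246366 0.14822598 0.03031939] [0.00823067 0.03040291 0.05146991] 0
```

Both views put the nut at about (0.547, 0.187) with its top at z of about 0.11, which matches 60+14+36 mm. Now I'll look from above.

```bash
python3 - <<'E'
from h import *
from bench import *
import pickle
p=state()["ee_rot"]; print("y",R.from_quat(p[[1,2,3,0]]).as_matrix()[:,1])
move_to([.52,.187,.29],p)
im=get_image("wrist");pickle.dump(im,open("/tmp/w.pkl","wb"))
V=im["view"];print(-V[:3,:3].T@V[:3,3],V[2,:3],im["camera_matrix"][0,0],state()["joint_pos"],state()["time"])
cv2.imwrite("pics/w.png",cv2.resize(im["frame"],(800,600),interpolation=cv2.INTER_CUBIC))
E
```

```text
y [ 0.36979882  0.92911032 -0.00168666]
[0.45433864 0.21436071 0.44361631] [-0.23923459  0.09624984  0.96617948] 321.76925128536857 [ 2.86144050e-01 -1.50988007e-02  1.23430541e+00 -1.07896678e-03
  1.92383131e+00 -9.07753367e-01] 1.9
```

View pics/w.png

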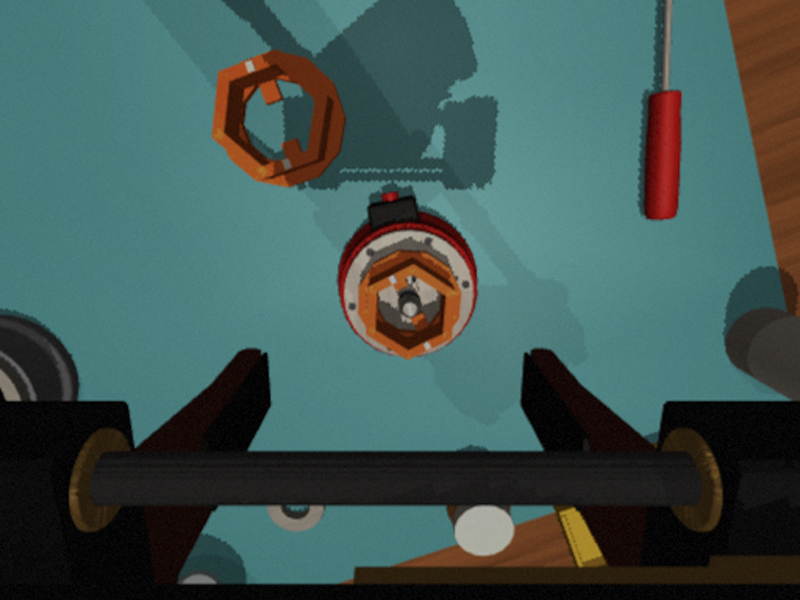

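The wrist view shows the nut at (410,305), with dashes at about (392,281) and (432,346) and the stud tip at (408,300). I'll enlarge that crop to read the stud line, and measure the dashes.

```bash
python3 - <<'E'
from h import *
import pickle
im=pickle.load(open("/tmp/w.pkl","rb"));f=im["frame"]
cv2.imwrite("pics/w2.png",cv2.resize(f[145:245,205:315],(770,700))[:600])
h=cv2.cvtColor(f,cv2.COLOR_BGR2HSV)
m=np.zeros(f.shape[:2],np.uint8);m[155:235,225:300]=cv2.inRange(h[155:235,225:300],(0,0,150),(180,70,255))
n,l,st,ce=cv2.connectedComponentsWithStats(m)
for i in range(1,n):
    if st[i,4]>2: print(st[i],ce[i],ray(im,ce[i],.11)[0,:2],ray(im,ce[i],.1)[0,:2])
o=masks(f);n,l,st,ce=cv2.connectedComponentsWithStats(o)
P=cloud(im)
for i in range(1,n):
    if 400<st[i,4]: 
        q=P[(l==i)];t=q[(q[:,2]>.104)&(q[:,2]<.12)]
        print(st[i],len(t)); 
        if len(t)>50: print((t.min(0)+t.max(0))/2,np.ptp(t,0),cv2.minEnclosingCircle(t[:,:2].astype(np.float32)))
E
```

```text
[236 155  15   5  45] [241.93333333 156.44444444] [0.49519495 0.18552704] [0.4964196  0.18466276]
[276 155  24  60 354] [291.82485876 177.14689266] [0.53506518 0.2262811 ] [0.53748493 0.22663841]
[225 159  11  35 178] [228.57303371 174.49438202] [0.50769882 0.16518649] [0.50929827 0.16371251]
[249 176   4   6  15] [250.66666667 178.46666667] [0.52029985 0.18527823] [0.52227701 0.18440649]
[261 177   2   4   6] [261.66666667 178.66666667] [0.52480707 0.19602925] [0.52691933 0.19547977]
[267 179  13  15 113] [272.42477876 186.5840708 ] [0.53708703 0.20355763] [0.53956738 0.20323381]
[265 181   1   3   3] [265. 182.] [0.52948832 0.19800613] [0.5317409  0.19751591]
[243 183  11  13  91] [248.82417582 188.8021978 ] [0.53005139 0.17925892] [0.53232085 0.17820676]
[259 194   7   8  39] [262.         197.38461538] [0.54412197 0.1888883 ] [0.54681319 0.18812478]
[225 198   9  16  70] [228.         205.32857143] [0.53884077 0.15141741] [0.54137368 0.14953071]
[261 204   2   2   3] [261.33333333 204.66666667] [0.55148131 0.18524853] [0.55439311 0.18437591]
[232 211   2   6   7] [232.42857143 213.57142857] [0.5492864  0.15226061] [0.55213242 0.15039918]
[238 217   4   5  11] [239.36363636 219.18181818] [0.55806653 0.15683522] [0.56117573 0.15511092]
[271 219   7   6  19] [273.57894737 221.52631579] [0.57446103 0.19072046] [0.57806165 0.19001185]
[ 464    0   48  203 5360] 0
[ 136   32   85   87 3013] 0
[ 229  160   66   70 1798] 990
[0.54658691 0.18826836 0.10796619] [0.06232218 0.06752365 0.00751223] ((0.5461833477020264, 0.18792665004730225), 0.03441579267382622)
[ 252  324  136   39 2079] 0
```

View pics/w2.png

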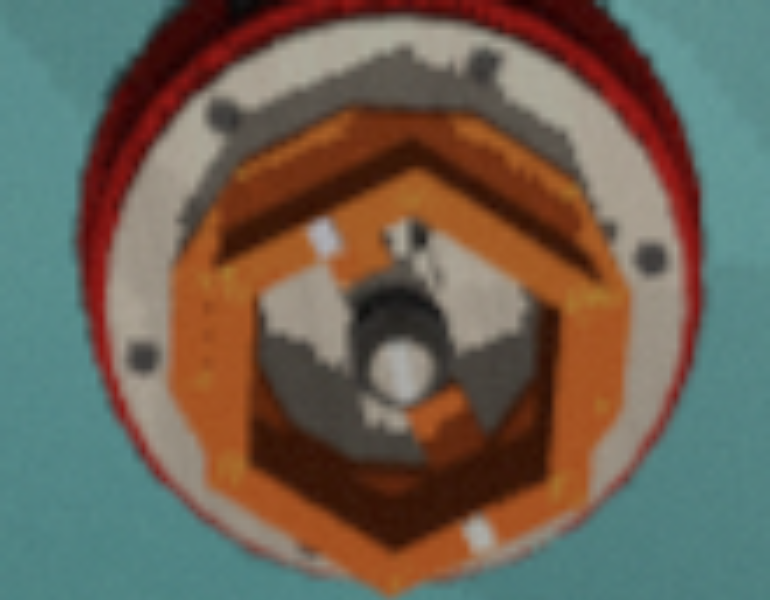

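The dashes are 54 mm apart with their midpoint at (0.547, 0.188), so the nut's x axis is at about 5.7°. The stud tip is at the same spot. The grinder's axis must therefore lie between -14° and +2°, so turning the nut about 70° puts it 74-90° ahead, inside the window. I'll grip and back it off.

```bash
cat > rep.py <<'E'
from bench import *
import numpy as np
def rep(t):
    s=state();print(t,round(s["time"],2),np.round(s["ee_pos"],4),"gap",round(s["finger_gap"],4),"F",np.round(s["ft_force"],1),"M",np.round(s["moment"],2),"ff",round(s["finger_force"],1),"j6",round(s["joint_pos"][5],3))
def turn(deg,n=3):
    j=np.array(state()["joint_pos"])
    for k in range(n):
        j[5]-=np.radians(deg/n);movej(j);rep("turn")
E
python3 - <<'E'
from h import *
from rep import *
q=quat(np.radians(5.7));c=[.547,.188]
move_to(c+[.15],q);rep("above")
move_l(c+[.0925],.1);rep("down")
close();rep("closed")
turn(70)
p=state()["ee_pos"]
for d in (.005,.009,.013): move_l([p[0],p[1],p[2]-d],.05);rep("low")
E
```

```text
above 2.91 [0.5471 0.1885 0.1507] gap 0.088 F [-0.2  0.3  0.5] M [-0.03  0.07 -0.02] ff 0.0 j6 0.171
down 3.63 [0.5473 0.188  0.093 ] gap 0.0878 F [0.1 0.5 0.7] M [-0.11  0.02 -0.03] ff 0.0 j6 0.173
closed 4.18 [0.5472 0.188  0.0928] gap 0.0596 F [0.1 1.1 1.6] M [-0.05  0.04  0.  ] ff 30.0 j6 0.173
turn 4.66 [0.5471 0.188  0.0927] gap 0.0598 F [-0.2 -0.   0.7] M [-0.02  0.1   0.01] ff 30.0 j6 -0.231
turn 5.13 [0.5471 0.188  0.0926] gap 0.0597 F [ 0.1  0.1 -0.4] M [-0.09 -0.01  0.01] ff 30.0 j6 -0.637
turn 5.61 [0.5471 0.188  0.0928] gap 0.0595 F [-0.4 -0.1 -0.8] M [0.02 0.03 0.03] ff 30.0 j6 -1.044
low 5.86 [0.5468 0.1879 0.0871] gap 0.0597 F [ 0.4  0.2 -0.6] M [ 0.01 -0.03  0.03] ff 30.0 j6 -1.047
low 6.11 [0.5469 0.188  0.0833] gap 0.0599 F [-0.3 -0.3 -0.8] M [-0.03  0.01 -0.  ] ff 30.0 j6 -1.048
low 6.36 [0.5469 0.188  0.0794] gap 0.0602 F [ 0.5 -0.4 -0.6] M [-0.05 -0.05  0.03] ff 30.0 j6 -1.049
```

It lowered with no resistance. I'll let it settle, verify, and then turn it back.

```bash
cat > chk.py <<'E'
from h import *
from rep import *
import pickle
def check(name):
    for c in ("side","wrist"):
        im=get_image(c);P=cloud(im);m=masks(im["frame"])>0
        g=m&(np.hypot(P[...,0]-.547,P[...,1]-.188)<.045)&(P[...,2]>.05)
        z=P[g][:,2];t=P[g&(P[...,2]>np.percentile(z,98)-.008)]
        print(c,g.sum(),"top z",np.percentile(z,[50,90,98]),(t.min(0)+t.max(0))/2,np.ptp(t,0))
        if c=="wrist":
            v,u=np.where(g);f=im["frame"][v.min()-25:v.max()+25,max(u.min()-35,0):u.max()+35]
            print("crop origin",v.min()-25,max(u.min()-35,0));cv2.imwrite("pics/"+name,cv2.resize(f,None,fx=5,fy=5,interpolation=cv2.INTER_CUBIC)[:600,:800]);pickle.dump(im,open("/tmp/"+name+".pkl","wb"))
E
python3 - <<'E'
from chk import *
gripper_open();hold(.3);rep("open")
p=state()["ee_pos"];move_l([p[0]-.02,p[1],.27],.2)if False else move_l([p[0],p[1],.27],.2)
check("d1.png");rep("up")
E
```

```text
open 7.29 [0.5471 0.188  0.0798] gap 0.0878 F [-0.4  0.1  0.1] M [ 0.02 -0.02 -0.05] ff 0.0 j6 -1.049
side 1331 top z [0.08391581 0.09811148 0.37546441] [0.54764792 0.18754362 0.40479098] [0.05213176 0.07209918 0.06316727]
wrist 2373 top z [0.09467297 0.09775615 0.37293612] [0.52764256 0.19760045 0.36945589] [0.01682605 0.04592537 0.00900325]
crop origin 115 113
up 8.49 [0.5467 0.1879 0.2682] gap 0.0876 F [0.5 0.2 0.4] M [ 0.   -0.04  0.03] ff 0.0 j6 -1.049
```

View pics/d1.png

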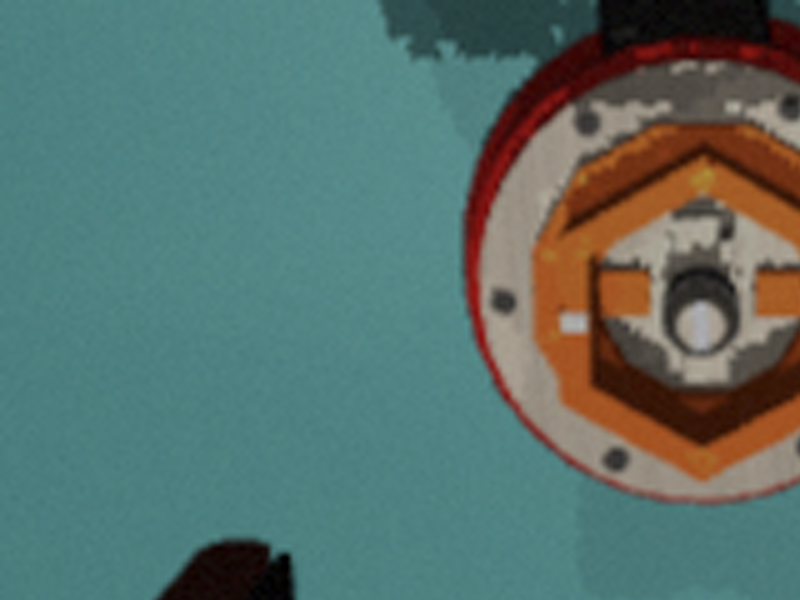

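The nut is down: its top is at about 0.097 and the dash at (573,322) is level with the tool's closing axis at 75.7°. The stud line at (700,325) is about square to it. I'll regrip and turn clockwise.

```bash
python3 - <<'E'
from chk import *
p=state()["ee_pos"]
move_l([.547,.188,.10],.2);move_l([.547,.188,.0785],.06);rep("down")
close();rep("closed")
turn(-60,3)
for k in range(4):
    turn(-5,1)
    if abs(state()["moment"][2])>.4: break
gripper_open();hold(.2);rep("open")
move_l([.547,.188,.27],.2)
check("d2.png");rep("up")
E
```

```text
down 10.0 [0.5467 0.1879 0.078 ] gap 0.0881 F [-0.7 -0.1 -0. ] M [0.04 0.03 0.02] ff 0.0 j6 -1.049
closed 10.55 [0.5471 0.188  0.0788] gap 0.0598 F [-0.8 -0.5  1.3] M [ 0.01  0.01 -0.04] ff 30.0 j6 -1.049
turn 10.97 [0.547  0.188  0.0787] gap 0.0598 F [-1.1  0.3  0. ] M [-0.06  0.11  0.02] ff 30.0 j6 -0.703
turn 11.4 [0.547  0.188  0.0788] gap 0.0602 F [-0.7 -0.1  0.7] M [-0.03  0.08 -0.02] ff 30.0 j6 -0.356
turn 11.82 [0.5471 0.1881 0.0788] gap 0.0598 F [-0.6  0.3  1. ] M [-0.08  0.14 -0.01] ff 30.0 j6 -0.008
turn 12.07 [0.547  0.1881 0.0788] gap 0.0603 F [-0.4 -0.   0.1] M [-0.11  0.15 -0.06] ff 30.0 j6 0.075
turn 12.32 [0.5469 0.1881 0.0788] gap 0.0596 F [0.2 0.4 1. ] M [-0.11  0.15  0.  ] ff 30.0 j6 0.157
turn 12.57 [0.5469 0.1881 0.0788] gap 0.06 F [-0.2  0.6  0.7] M [-0.05  0.13  0.  ] ff 30.0 j6 0.24
turn 12.82 [0.5468 0.1881 0.0788] gap 0.0598 F [-0.7 -0.4 -0.1] M [-0.09  0.13 -0.04] ff 30.0 j6 0.322
open 13.66 [0.5469 0.1881 0.0788] gap 0.0877 F [-0.   0.1 -0.6] M [-0.03  0.1  -0.01] ff 0.0 j6 0.327
side 1294 top z [0.08337293 0.09781565 0.09933015] [0.5513776  0.18871876 0.26626396] [0.07380147 0.06609611 0.34977937]
wrist 2077 top z [0.09409627 0.09620819 0.09680628] [0.54650902 0.18865642 0.09353708] [0.06070321 0.06760539 0.00901396]
crop origin 114 185
up 14.87 [0.5466 0.1879 0.2682] gap 0.0876 F [ 0.  -0.9 -0.2] M [-0.07  0.07  0.01] ff 0.0 j6 0.327
```

View pics/d2.png

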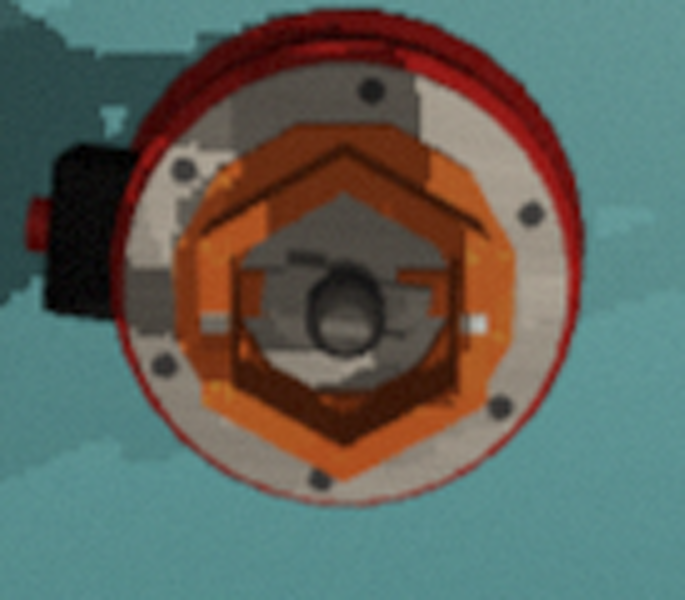

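The nut is down (top at 0.096), centred and released. Its dashes are at (215,323) and (477,323), which puts its axis at about -4°, within 10-15° of the grinder's. Handing in.

```bash
python3 -c "
from bench import *
print(job_done())"
```

```text
the job is handed in; nothing more can be done
None
```

The orange nut was backed off about 70°, lowered onto the disc, turned 80° clockwise until I estimate it is within 10–15° of the grinder's axis (it did not reach the stop), and released; the black nut was never approached, and the job was handed in at about 15 s without a returned verdict.

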